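# Clamp a brass pipe in the counter stand

### The job

With the fingertips alone, push the brass pipe along its trough until its far end is fully home against the end stop, under the screw. Then run the red wing screw down clockwise (seen from above), stroke after stroke of a fingertip against its wings, until it stops turning and its foot holds the pipe. Do not lift the pipe or straddle the screw with a finger on either side of its centre, and leave the other goods where they are.

Things in the scene. Friction and masses are not known exactly. Their poses are not given: they have to be found in the camera images.
- stand: Blue steel pipe stand, fixed to the counter; base plate 120 (x) x 185 (y, from -140 to +45) x 12 mm. Origin on the counter exactly under the vertical axis of the wing screw. A steel V trough (y -140 to +35 mm, edges 42 mm high) carries the pipe along the stand's y axis, at x = 0, pipe axis 45 mm above the counter. Placed at x 0.50-0.60, y 0.02-0.16, yaw up to 0.3 rad either way.
- stop_face (a point): Centre of the face of the blue end stop (64 mm wide, 61 mm high), 35 mm to the +y side of the screw axis in the stand's frame, at the height of the pipe's axis. The pipe is pushed toward the stand's +y until it meets this.
- bridge_top (a point): On the screw axis, on top of the blue bridge that carries the screw across the trough: 104 mm along x, 28 mm along y, top 100 mm high, with a brass bush 26 mm across standing 6 mm higher in the middle. Fingers that stroke the wings must stay above the bush.
- strap_top (a point): Top of the upright steel strap (14 mm wide along y, 8 mm thick) on the stand's +x side, 162 mm above the counter. Its inner face is 43 mm from the screw axis, so there is hardly room for a finger between it and the hub; the -x (robot) side of the wings is free for strokes.
- pipe: Brass pipe, 27 mm diameter, 180 mm long, about 0.3 kg, loose in the trough; origin at its centre, its own y axis along it. Slides at 1 to 3 N. Starts 45 to 70 mm short of the end stop.
- pipe_front (a point): Centre of the pipe's leading end face (+y), on its axis; it goes against the end stop.
- pipe_rear (a point): Centre of the pipe's other end face, the one to push on, 180 mm from pipe_front. It overhangs the -y end of the trough by 50 mm or more at the start and by 5 mm when the pipe is home.
- screw (a joint): Turn of the red wing screw, rad, growing clockwise seen from above; starts at 0.5 to 5.0, firm stop at 10.0 (pipe held). Stays where it is left, turns with 0.03 N m (1 to 2 N at the wings), comes down 6 mm a turn. At value q one wing points at world angle (stand yaw + 10 - q), anticlockwise from x, the other half a turn from it; at the stop they lie along the stand's x.
- screw_wings (a point): On the screw axis at half height of the wings: 144 mm above the counter with the screw at 0, 135 mm at the stop. Red hub 22 mm across; two opposite upright wings, 6 mm thick, reaching 36 mm from the axis, 16 mm above this point and (12 mm or more from the axis) 10 to 16 mm below it.
- foot: Steel disc, 16 mm across, on the screw axis under the bridge, sprung (2.5 N/mm): it meets the pipe about 3 rad before the screw's stop and presses with about 7 N at the stop. Its origin is on the screw axis at about counter level, not at the disc.
- coupling: Brass coupling, 38 mm across, 40 mm high, loose bystander standing near the stand on the robot's side.
- tape_roll: White roll, 54 mm across, 16 mm high, lying flat beyond the stand; loose bystander.
- ball_valve: Brass ball valve, 78 mm long, 46 mm high, with a blue bar handle; loose bystander.
- elbow: Brass elbow fitting, 52 mm long, 50 mm high; loose bystander.
- carton: Green carton, 55 x 55 x 95 mm; loose bystander.
- wrench: Steel wrench, 200 mm long; loose bystander lying on the counter.
- sealant: Jar with a red cap, 48 mm across, 100 mm high; loose bystander.
There are look-alikes about, which are no part of the job. Of the things that look like the pipe, the middle-sized one is meant.

How it is judged:
By the outcome, as a careful person would: the job done as asked, in the order asked, and still so for the second after the job is handed in, with the robot touching nothing.
It also fails if it takes over 69 s, if anything falls off the work surface, if the arm or the gripper's body presses on something with over 40 N, if the wrist force passes 120 N, or if a joint passes its speed limit or range.

### The arm

A 7-joint arm with a two-finger parallel gripper is mounted at the origin on the work surface. World frame = base frame: x ahead of the robot, y to its left, z up, the work surface at z = 0. Lengths are in m, angles in rad, forces in N, time in s.
With the tool pointing down it reaches from about 0.35 to 0.9 m from the base axis. Payload 8.1 kg.
Tool frame: the origin (TCP) lies midway between the tips of the shut fingers; the grasp point (between the pads) lies arm.hold_point_z behind it (arm.hold_point_z is the distance from the TCP to the grasp point, in m); z points along the fingers, x is the direction in which the jaws open and shut, and the axes are right-handed (so a half turn about z gives the same grasp; the last joint's range is limited). The gripper opens to 92 mm and grips with 3 to 60 N. Pads are 19 mm wide; open, the fingers measure 130 mm over their backs; the gripper's body (75 mm by 190 mm) begins 47 mm behind the grasp point.
Start: joints at [1.022, 0.434, 0.025, 1.573, -0.012, 1.134, -0.075], TCP at [0.269, -0.564, 0.227] pointing down, gripper open.
Joint ranges: [-2.62, 2.62], [-0.44, 2.09], [-1.27, 1.32], [0.08, 2.57], [-1.32, 4.46], [0.12, 2], [-2.74, 2.74]. Speed limits (rad/s): [2.22, 2.22, 3.01, 3.01, 3.14, 3.14, 3.14].

### API

Orientations are given as a rotation vector (axis times angle).
In Python, from cell import arm gives the robot as it stands.
- The arm moves only by the shell command python3 -m pendant 'ROWS' [FORCE]. ROWS is JSON, a list of rows, each an object with "dp": the shift along the tool's x, y, z in m, a list of three; "rotation": the turn, a rotation vector about the tool's x, y, z in rad, a list of three; "fingers": the closure, from -1 (fully open) to 1 (shut). In form: [{"dp": [x, y, z], "rotation": [rx, ry, rz], "fingers": fingers}, ...]. A call has 1 to 20 rows; each row is the pose to reach, as a shift and turn from the pose measured when the call began, along the tool's axes at that moment; what a row does not reach only later rows make up. A row lasts 1/8 s, in which the tool goes at most 62.5 mm and 10.7 degrees, less where a joint would pass 70% of its speed; a pose out of reach is approached as far as the arm can. A call with a gripper value outside its range is refused whole. The fingers move at their own pace and stop on an object; FORCE is the grip in N (left out, the last holds). Time passes only in rows, so rows that repeat a pose let the fingers close. It gives the time, the measured TCP pose, the force and the opening at its end, in the units of the state.
- arm.observe(): the state, without advancing time (a new reading comes with each control period).
- arm.get_image(name): name is "side" or "top"; returns the picture (420x560x3 uint8, blue, green, red); there is no depth.
- arm.camera_params(name): a dict with "camera_matrix" (3x3 intrinsics, pixels), "rvec" (rotation vector, rad) and "tvec" (3), from world to camera coordinates, as OpenCV has them. Camera axes: x right, y down, z forward; pixel columns grow to the right and rows downward; lengths in m; the calibration is good to about 2 mm. A picture is of the moment at which its call begins. camera_params takes no time and is no camera call.
- arm.sign_off(): hands the job in, once; it reports no verdict.
The state is a dict: "clock": time; "joints": joint angles; "dq": joint speeds; "joint_efforts": joint torques, N m; "position": TCP position; "ee_rot": TCP orientation; "force": force on the tool from outside, world axes, zero at the start; "ft_torque": the same for the moment, N m; "width": opening from 0.0 (shut) to 1.0 (fully open).
Only numpy, scipy, OpenCV 4.12 (cv2) and the standard library are available. Lean on these libraries where they do the work, as an engineer would, in place of code of your own. Each camera call takes 0.05 s, during which the arm holds its last target.

## Working session

There is one attempt and no reset: what is moved stays moved. The work goes in short steps, Python scripts to look and compute and a shell command to move; the robot and the scene stay as the last step left them, time stands still between calls to the robot, and variables do not carry over. Pictures are saved under pics/ and viewed, and the job is handed in when it is done.

```bash
ls; mkdir -p pics; python3 - <<'E'
from cell import arm
import cv2
for n in ("side","top"):
    cv2.imwrite(f"pics/{n}0.png",arm.get_image(n)); p=arm.camera_params(n); print(n,p)
print(arm.observe(), arm.hold_point_z)
E
```

```text
pics
side {'camera_matrix': array([[515.52799015,   0.        , 268.34245441],
       [  0.        , 515.52799015, 211.73262442],
       [  0.        ,   0.        ,   1.        ]]), 'rvec': array([ 0.75167715, -2.61134733,  1.07811266]), 'tvec': array([0.39942569, 0.24975136, 1.14738081])}
top {'camera_matrix': array([[540.74458567,   0.        , 280.40252925],
       [  0.        , 540.74458567, 205.53434423],
       [  0.        ,   0.        ,   1.        ]]), 'rvec': array([ 2.2016426 , -2.16793333,  0.09497077]), 'tvec': array([-0.00788538,  0.49892593,  1.6284148 ])}
{'clock': 0.1, 'joints': array([ 1.02239066,  0.43513179,  0.0249423 ,  1.57396081, -0.01157742,
        1.13399611, -0.07508855]), 'dq': array([ 0.00087629, -0.00200278, -0.00200924, -0.0020666 , -0.00167475,
        0.00048944, -0.0012248 ]), 'joint_efforts': array([ 3.15703510e-03, -6.69131112e+01,  9.88048576e-01, -3.15149581e+01,
       -6.05337135e-02,  3.73395940e-02,  3.48392155e-05]), 'position': array([ 0.26926741, -0.56354088,  0.22605398]), 'ee_rot': array([-2.65702771e+00,  1.67510929e+00,  1.89655683e-03]), 'force': array([-0.13613244,  0.26336282, -0.04393685]), 'ft_torque': array([ 0.00793099,  0.07673761, -0.01275986]), 'width': 1.000002625370731} 0.0188
```

View pics/side0.png

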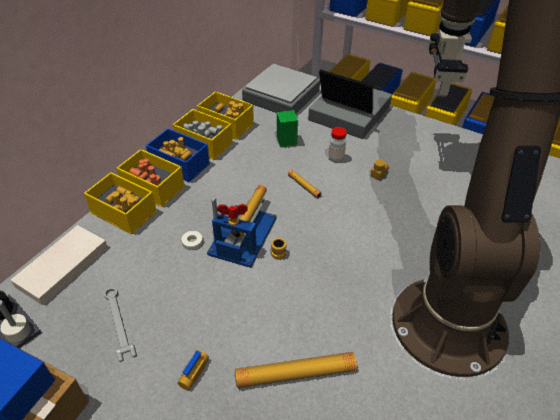

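View pics/top0.png

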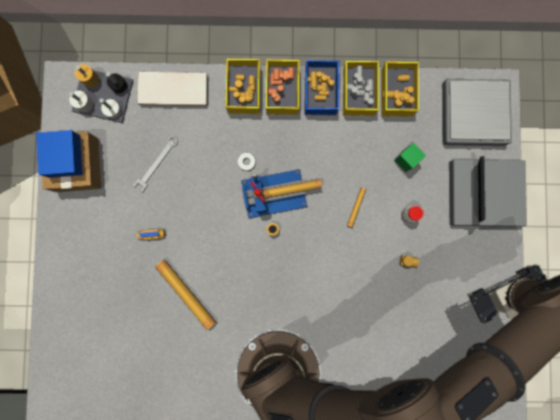

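Things that could be the pipe (top view): the large tube at (186,295), the thin rod at (357,207) and the middle-sized one in the stand at (292,189). I choose the one in the stand and check it in a close crop.

```bash
cat > h.py <<'E'
import numpy as np, cv2
from cell import arm
from scipy.spatial.transform import Rotation as R
def cam(n):
    p=arm.camera_params(n); return p["camera_matrix"],cv2.Rodrigues(p["rvec"])[0],np.array(p["tvec"]).reshape(3),p["rvec"]
def ray(n,uv):
    K,Rm,t,_=cam(n); d=Rm.T@np.linalg.solve(K,[uv[0],uv[1],1.]); return -Rm.T@t,d/np.linalg.norm(d)
def onz(n,uv,z):
    c,d=ray(n,uv); return c+d*(z-c[2])/d[2]
def proj(n,P):
    K,Rm,t,r=cam(n); return cv2.projectPoints(np.array(P,float).reshape(-1,1,3),r,t,K,None)[0].reshape(-1,2)
def tri(u1,u2):
    c1,d1=ray("side",u1);c2,d2=ray("top",u2)
    s=np.linalg.lstsq(np.c_[d1,-d2],c2-c1,rcond=None)[0]
    a,b=c1+s[0]*d1,c2+s[1]*d2; return (a+b)/2,np.linalg.norm(a-b)
def crop(n,img,x0,y0,w,h,s,f):
    cv2.imwrite(f"pics/{f}.png",cv2.resize(img[y0:y0+h,x0:x0+w],None,fx=s,fy=s,interpolation=cv2.INTER_CUBIC))
E
python3 - <<'E'
from h import *
s=cv2.imread("pics/side0.png");t=cv2.imread("pics/top0.png")
crop("side",s,180,170,120,100,6,"cs0");crop("top",t,225,145,120,90,6,"ct0")
E
```

```text
(no output)
```

View pics/cs0.png

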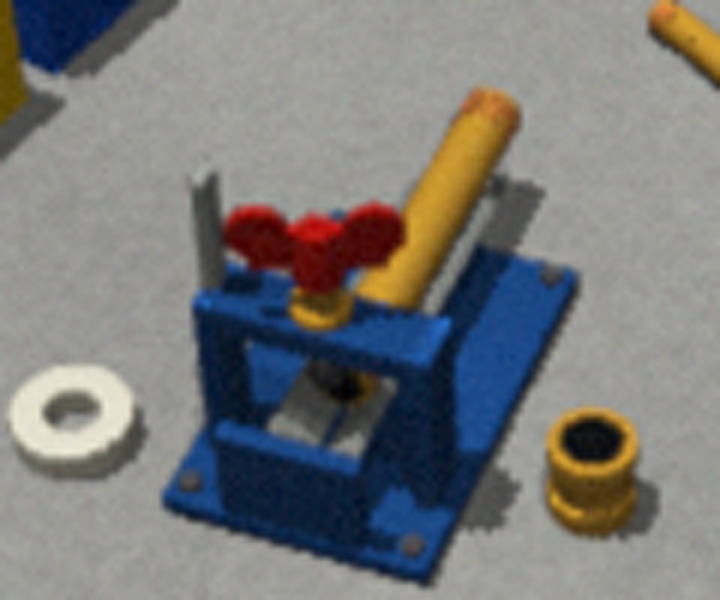

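View pics/ct0.png

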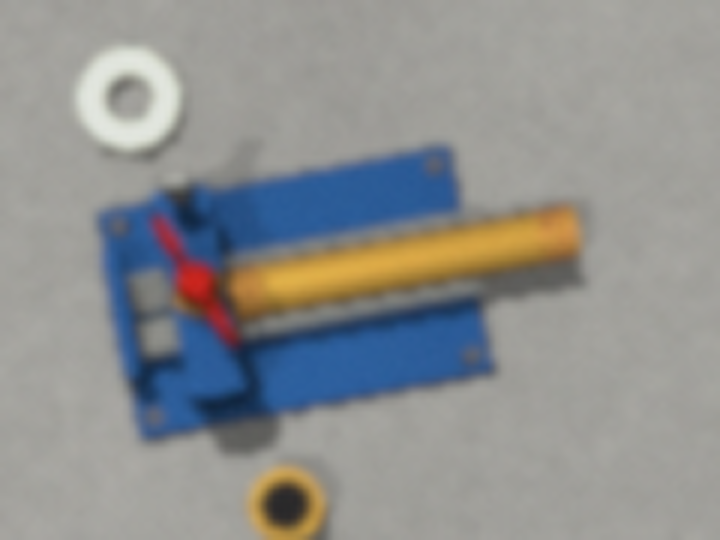

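The crop shows the middle pipe in the trough of the blue stand. In the top crop the rear end is at about (575,230), the red wings run from (160,222) to (236,340), and the base corners are at (100,212), (450,147), (493,372) and (143,437). Next I measure these.

```bash
python3 - <<'E'
from h import *
t=cv2.imread("pics/top0.png");s=cv2.imread("pics/side0.png")
f=lambda c:(225+(c[0]+.5)/6-.5,145+(c[1]+.5)/6-.5)
C=np.array([onz("top",f(c),.012)[:2] for c in [(100,212),(450,147),(493,372),(143,437)]])
# corners: (+x,+y),(+x,-y),(-x,-y),(-x,+y)
M=np.array([(.06,.045),(.06,-.14),(-.06,-.14),(-.06,.045)])
a,b=M-M.mean(0),C-C.mean(0)
yaw=np.arctan2((a[:,0]*b[:,1]-a[:,1]*b[:,0]).sum(),(a*b).sum())
Rm=np.array([[np.cos(yaw),-np.sin(yaw)],[np.sin(yaw),np.cos(yaw)]])
o=C.mean(0)-Rm@M.mean(0)
print("yaw",yaw,"o",o,"res mm",(M@Rm.T+o-C)*1e3, [np.linalg.norm(C[i]-C[i-1]) for i in range(4)])
# pipe & red by mask
hsv=cv2.cvtColor(t,cv2.COLOR_BGR2HSV)
red=((hsv[...,0]<6)|(hsv[...,0]>174))&(hsv[...,1]>170)&(hsv[...,2]>90)
m=np.zeros_like(red);m[170:215,240:275]=1
ys,xs=np.nonzero(red&m);print("red",len(xs),xs.mean(),ys.mean(),xs.min(),xs.max(),ys.min(),ys.max())
P=np.c_[xs,ys].astype(float);w=np.array([onz("top",p,.155)[:2] for p in P])
c=w.mean(0);u=np.linalg.svd(w-c)[2][0];print("centre@.155",c,"wing ang",np.arctan2(u[1],u[0]),"mod pi; extent",np.ptp((w-c)@u))
# hub in both views
hs=(180+316/6,170+228/6);ht=f((197,283));print("hub tri",tri(hs,ht))
br=((hsv[...,0]>8)&(hsv[...,0]<28)&(hsv[...,1]>130)&(hsv[...,2]>90));m[:]=0;m[170:210,262:330]=1
ys,xs=np.nonzero(br&m);w=np.array([onz("top",p,.0515)[:2] for p in np.c_[xs,ys].astype(float)])
c=w.mean(0);u=np.linalg.svd(w-c)[2][0];print("pipe c",c,"yaw",np.arctan2(u[1],u[0])-np.pi/2)
q=(w-c)@u;print("ends",c+u*q.min(),c+u*q.max(), "width", np.ptp((w-c)@np.array([-u[1],u[0]])))
L=(w-o)@Rm;print("pipe in stand frame", L.min(0),L.max(0),L.mean(0))
print("coupling",onz("top",f((287,503)),.04),"tape",onz("top",f((130,100)),.016))
E
```

```text
yaw 0.20150324230719055 o [0.52775819 0.06642435] res mm [[ 0.90063202  1.31196919]
 [ 1.43782945 -1.12600408]
 [-0.65862603 -1.7621352 ]
 [-1.67983544  1.57617009]] [np.float64(0.1175271787724557), np.float64(0.18250384274088452), np.float64(0.11781882171315702), np.float64(0.18152515630144053)]
red 45 257.9555555555556 192.75555555555556 252 262 184 200
centre@.155 [0.52318812 0.06421717] wing ang -2.5413989146893847 mod pi; extent 0.05309046555789077
hub tri (array([0.52765323, 0.06645941, 0.14290452]), np.float64(0.000940865593845682))
pipe c [ 0.54853465 -0.03319202] yaw -2.938378783579049
ends [0.5308226  0.05276456] [ 0.56620086 -0.11892614] width 0.02309662229549331
pipe in stand frame [-0.01136128 -0.18928377] [ 0.01188524 -0.01399768] [ 0.00041863 -0.10175907]
coupling [0.42815329 0.02287629 0.04      ] tape [0.63413063 0.10679198 0.016     ]
```

```bash
cat >> h.py <<'E'
O=np.array([.5277,.0664]);YAW=.2015
RS=np.array([[np.cos(YAW),-np.sin(YAW)],[np.sin(YAW),np.cos(YAW)]])
def loc(p): return np.r_[RS.T@(np.asarray(p)[:2]-O),np.asarray(p)[2:]]
def wor(l): return np.r_[RS@np.asarray(l)[:2]+O,l[2]]
def go(l,verbose=1):
    "dp, rotation to get TCP to stand-frame l, tool x along stand x, pointing down"
    s=arm.observe(); T=R.from_rotvec(s["ee_rot"])
    W=R.from_matrix(np.c_[np.r_[RS[:,0],0],np.r_[-RS[:,1],0],[0,0,-1]])
    print("t",round(s["clock"],2),"loc",loc(s["position"]).round(4),"dp",(T.inv().apply(wor(l)-s["position"])).round(4),"rot",(T.inv()*W).as_rotvec().round(4),"F",s["force"].round(1),"w",round(s["width"],3),"j",s["joints"].round(2))
E
python3 - <<'E'
from h import *
f=lambda c:(225+(c[0]+.5)/6-.5,145+(c[1]+.5)/6-.5)
for c in [(580,230),(578,208),(580,258)]: print(loc(onz("top",f(c),.05)))
print("side rear top edge",loc(onz("side",(180+490/6,170+90/6),.0585)))
print(proj("side",[wor((0,-.2,.045)),wor((0,0,.16))]))
go((0,-.235,.227))
E
```

```text
[ 0.00054663 -0.1920132   0.05      ]
[ 0.01161751 -0.19314829  0.05      ]
[-0.01329154 -0.18931785  0.05      ]
side rear top edge [ 0.0008847 -0.1850254  0.0585   ]
[[264.02775123 185.30053232]
 [232.46302537 202.74511062]]
t 0.1 loc [-0.3793 -0.5655  0.2261] dp [-0.2289 -0.4479 -0.0007] rot [-8.0000e-04  1.2000e-03 -1.3265e+00] F [-0.1  0.3 -0. ] w 1.0 j [ 1.02  0.44  0.02  1.57 -0.01  1.13 -0.08]
```

```bash
python3 -m pendant '[{"dp":[-0.08,-0.15,0],"rotation":[0,0,-0.44],"fingers":1},{"dp":[-0.16,-0.3,0],"rotation":[0,0,-0.88],"fingers":1},{"dp":[-0.23,-0.448,0],"rotation":[0,0,-1.326],"fingers":1},{"dp":[-0.23,-0.448,0],"rotation":[0,0,-1.326],"fingers":1},{"dp":[-0.23,-0.448,0],"rotation":[0,0,-1.326],"fingers":1},{"dp":[-0.23,-0.448,0],"rotation":[0,0,-1.326],"fingers":1},{"dp":[-0.23,-0.448,0],"rotation":[0,0,-1.326],"fingers":1},{"dp":[-0.23,-0.448,0],"rotation":[0,0,-1.326],"fingers":1},{"dp":[-0.23,-0.448,0],"rotation":[0,0,-1.326],"fingers":1},{"dp":[-0.23,-0.448,0],"rotation":[0,0,-1.326],"fingers":1},{"dp":[-0.23,-0.448,0],"rotation":[0,0,-1.326],"fingers":1},{"dp":[-0.23,-0.448,0],"rotation":[0,0,-1.326],"fingers":1}]' 10
python3 - <<'E'
from h import *
go((0,-.235,.038))
E
```

```text
clock: 1.6
position: [0.5736, -0.1644, 0.2263]
ee_rot: [-3.125, -0.311, 0.001]
force: [-0.3, 0.1, 0.0]
width: 0.006
t 1.6 loc [-0.0012 -0.2353  0.2263] dp [ 0.0014 -0.0002  0.1883] rot [-0.0008  0.0008 -0.003 ] F [-0.3  0.1  0. ] w 0.006 j [ 0.47  0.43 -0.4   1.62  0.18  1.14  0.23]
```

```bash
python3 -m pendant '[{"dp":[0.001,0,0.06],"rotation":[0,0,0],"fingers":1},{"dp":[0.001,0,0.12],"rotation":[0,0,0],"fingers":1},{"dp":[0.001,0,0.17],"rotation":[0,0,0],"fingers":1},{"dp":[0.001,0,0.19],"rotation":[0,0,0],"fingers":1},{"dp":[0.001,0,0.19],"rotation":[0,0,0],"fingers":1}]'
python3 - <<'E'
from h import *
go((0,-.155,.038))
t=arm.get_image("top");s=arm.get_image("side")
crop("side",s,200,130,130,100,6,"cs1");crop("top",t,235,145,120,90,6,"ct1")
E
```

```text
clock: 2.22
position: [0.5729, -0.1647, 0.0349]
ee_rot: [-3.125, -0.309, 0.006]
force: [-0.5, 0.7, 0.6]
width: 0.007
t 2.23 loc [-0.002  -0.2355  0.0349] dp [ 0.0017 -0.0805 -0.003 ] rot [-0.002   0.0039 -0.0041] F [-0.5  0.7  0.6] w 0.007 j [ 0.43  0.63 -0.34  1.81  0.29  0.76  0.13]
```

View pics/cs1.png

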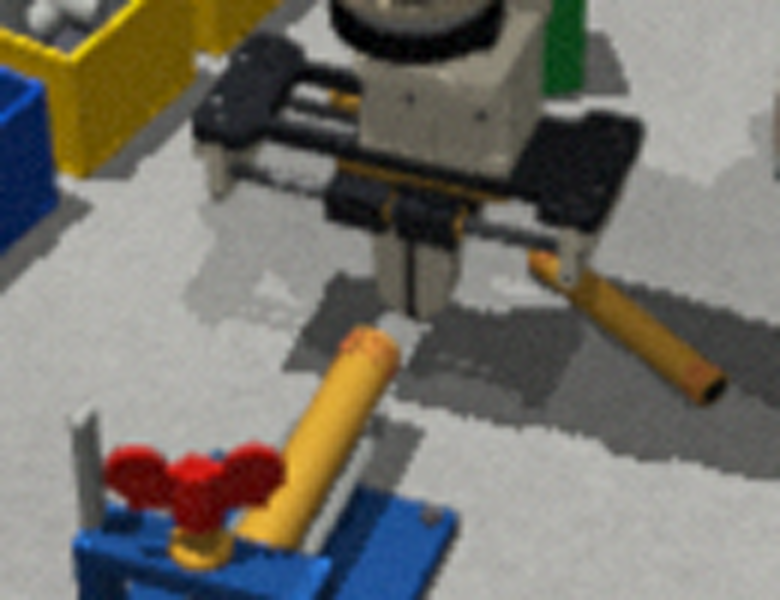

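View pics/ct1.png

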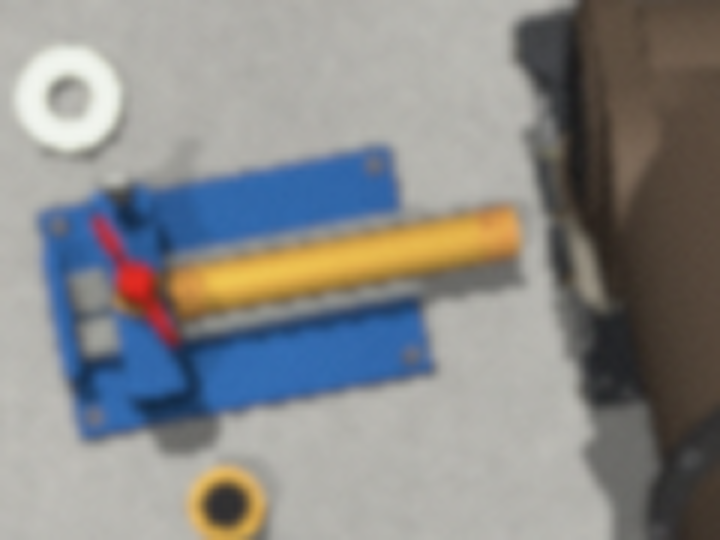

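The fingertips are centred behind the pipe's rear end (top crop: rear at (518,232), fingers at (590,270)). Next I push.

```bash
python3 - <<'E'
from h import *
# post bottom height: ray hit plane local y=-.2355
for c in [(572,285),(220,195),(415,315)]:
    o,d=ray("side",(200+c[0]/6,130+c[1]/6)); n=np.r_[RS[:,1],0]
    k=(-.2355-(n@(o-np.r_[O,0])))/(n@d); print(loc(o+k*d))
E
python3 -m pendant '[{"dp":[0.002,-0.02,0],"rotation":[0,0,0],"fingers":1},{"dp":[0.002,-0.03,0],"rotation":[0,0,0],"fingers":1},{"dp":[0.002,-0.037,0],"rotation":[0,0,0],"fingers":1},{"dp":[0.002,-0.043,0],"rotation":[0,0,0],"fingers":1},{"dp":[0.002,-0.049,0],"rotation":[0,0,0],"fingers":1},{"dp":[0.002,-0.055,0],"rotation":[0,0,0],"fingers":1},{"dp":[0.002,-0.061,0],"rotation":[0,0,0],"fingers":1},{"dp":[0.002,-0.067,0],"rotation":[0,0,0],"fingers":1},{"dp":[0.002,-0.071,0],"rotation":[0,0,0],"fingers":1},{"dp":[0.002,-0.073,0],"rotation":[0,0,0],"fingers":1},{"dp":[0.002,-0.073,0],"rotation":[0,0,0],"fingers":1}]'
python3 - <<'E'
from h import *
go((0,-.155,.038))
E
```

```text
[-0.07749524 -0.2355      0.06769945]
[ 0.09513169 -0.2355      0.07066597]
[-0.00153274 -0.2355      0.02597144]
clock: 3.7
position: [0.5622, -0.0923, 0.0371]
ee_rot: [-3.125, -0.31, 0.001]
force: [1.2, -1.3, 0.4]
width: 0.003
t 3.7 loc [ 0.002  -0.1624  0.0371] dp [-0.0021 -0.0073 -0.0009] rot [-0.0008  0.0004 -0.0035] F [ 1.2 -1.3  0.4] w 0.003 j [ 0.31  0.6  -0.35  1.88  0.29  0.72 -0.  ]
```

```bash
python3 -m pendant '[{"dp":[-0.002,-0.003,0],"rotation":[0,0,0],"fingers":1},{"dp":[-0.002,-0.005,0],"rotation":[0,0,0],"fingers":1},{"dp":[-0.002,-0.006,0],"rotation":[0,0,0],"fingers":1},{"dp":[-0.002,-0.007,0],"rotation":[0,0,0],"fingers":1},{"dp":[-0.002,-0.008,0],"rotation":[0,0,0],"fingers":1},{"dp":[-0.002,-0.008,0],"rotation":[0,0,0],"fingers":1}]'
python3 - <<'E'
from h import *
go((0,-.155,.038))
E
```

```text
clock: 4.45
position: [0.5593, -0.0864, 0.0373]
ee_rot: [3.125, 0.308, 0.001]
force: [3.8, -7.2, 1.0]
width: 0.01
t 4.45 loc [ 0.0004 -0.1561  0.0373] dp [-0.0004 -0.0011 -0.0007] rot [ 0.001  -0.0005 -0.0048] F [ 3.8 -7.2  1. ] w 0.01 j [ 0.3   0.59 -0.34  1.89  0.29  0.71 -0.01]
```

```bash
python3 -m pendant '[{"dp":[0,-0.002,0],"rotation":[0,0,0],"fingers":1},{"dp":[0,-0.003,0],"rotation":[0,0,0],"fingers":1},{"dp":[0,-0.003,0],"rotation":[0,0,0],"fingers":1}]'
python3 - <<'E'
from h import *
go((0,-.155,.038))
E
```

```text
clock: 4.82
position: [0.5593, -0.0864, 0.0374]
ee_rot: [3.123, 0.305, 0.002]
force: [5.7, -11.3, -2.2]
width: 0.006
t 4.83 loc [ 0.0004 -0.156   0.0374] dp [-0.0004 -0.001  -0.0006] rot [ 0.0041 -0.0009 -0.007 ] F [  5.7 -11.3  -2.2] w 0.006 j [ 0.3   0.59 -0.34  1.89  0.3   0.71 -0.02]
```

The pipe stopped at the same place while the force rose from 8 to 12 N, so it is home. I back off and lift, then plan the strokes with the hand turned 90°, because the guide posts would otherwise come near the strap.

```bash
python3 -m pendant '[{"dp":[0,0.03,0],"rotation":[0,0,0],"fingers":1},{"dp":[0,0.06,0],"rotation":[0,0,0],"fingers":1},{"dp":[0,0.07,-0.05],"rotation":[0,0,0],"fingers":1},{"dp":[0,0.07,-0.11],"rotation":[0,0,0],"fingers":1},{"dp":[0,0.07,-0.17],"rotation":[0,0,0],"fingers":1},{"dp":[0,0.07,-0.19],"rotation":[0,0,0],"fingers":1},{"dp":[0,0.07,-0.19],"rotation":[0,0,0],"fingers":1}]'
cat > sim.py <<'E'
import numpy as np
HX,HY=.0095,.019   # pack half size in stand x,y
def overlap(th,c):
    # wing rect r 0..36, half thick 3 vs axis-aligned pack: SAT
    u=np.array([np.cos(th),np.sin(th)]);v=np.array([-u[1],u[0]])
    w=np.array([r*u+s*v for r in(0,.036) for s in(-.003,.003)])
    p=np.array(c)+np.array([(a,b) for a in(-HX,HX) for b in(-HY,HY)])
    for ax in (u,v,np.array([1,0]),np.array([0,1])):
        a,b=w@ax,p@ax
        if a.max()<=b.min() or b.max()<=a.min(): return False
    return True
def run(th,path,n=200):
    for i in range(len(path)-1):
        for k in range(n):
            c=np.array(path[i])+(np.array(path[i+1])-path[i])*(k+1)/n
            d=np.linalg.norm(np.maximum(np.abs(c)-[HX,HY],0))
            if d<.012: print("HUB near",c,d)
            m=0
            while any(overlap(t,c) for t in(th,th+np.pi)) and m<400: th-=.005;m+=1
            if m>=400: print("JAM",c);return th
        print(np.round(path[i+1],3),"wing",round(np.degrees(th)%180,1),"th",round(np.degrees(th),1))
    return th
E
python3 - <<'E'
from sim import *
import numpy as np
th=np.radians(203)
th=run(th,[(-.026,-.06),(-.026,-.03),(-.026,.0),(-.026,.02),(-.02,.033),(-.008,.036),(.004,.036),(.012,.036)])
print("stroke2")
th=run(th,[(.010,-.036),(.0,-.036),(-.01,-.036),(-.02,-.034),(-.026,-.02),(-.026,0),(-.026,.02),(-.02,.033),(-.008,.036),(.004,.036),(.012,.036)])
print("stroke3")
th=run(th,[(.010,-.036),(.0,-.036),(-.01,-.036),(-.02,-.034),(-.026,-.03),(-.026,-.025),(-.026,-.02)])
E
python3 - <<'E'
from h import *
t=arm.get_image("top");s=arm.get_image("side")
crop("side",s,180,150,130,100,6,"cs2");crop("top",t,225,145,120,90,6,"ct2")
E
```

```text
clock: 5.7
position: [0.5727, -0.1535, 0.2289]
ee_rot: [3.123, 0.306, 0.005]
force: [-0.2, -0.4, -0.5]
width: 0.009
[-0.026 -0.03 ] wing 12.7 th 192.7
[-0.026  0.   ] wing 123.9 th 123.9
[-0.026  0.02 ] wing 112.2 th 112.2
[-0.02   0.033] wing 101.9 th 101.9
[-0.008  0.036] wing 74.7 th 74.7
[0.004 0.036] wing 43.4 th 43.4
[0.012 0.036] wing 32.0 th 32.0
stroke2
[ 0.    -0.036] wing 32.0 th 32.0
[-0.01  -0.036] wing 32.0 th 32.0
[-0.02  -0.034] wing 21.7 th 21.7
[-0.026 -0.02 ] wing 173.0 th -7.0
[-0.026  0.   ] wing 124.0 th -56.0
[-0.026  0.02 ] wing 112.3 th -67.7
[-0.02   0.033] wing 102.0 th -78.0
[-0.008  0.036] wing 74.7 th -105.3
[0.004 0.036] wing 43.5 th -136.5
[0.012 0.036] wing 31.8 th -148.2
stroke3
[ 0.    -0.036] wing 31.8 th -148.2
[-0.01  -0.036] wing 31.8 th -148.2
[-0.02  -0.034] wing 21.8 th -158.2
[-0.026 -0.03 ] wing 12.9 th -167.1
[-0.026 -0.025] wing 4.6 th -175.4
[-0.026 -0.02 ] wing 172.8 th -187.2
```

View pics/cs2.png

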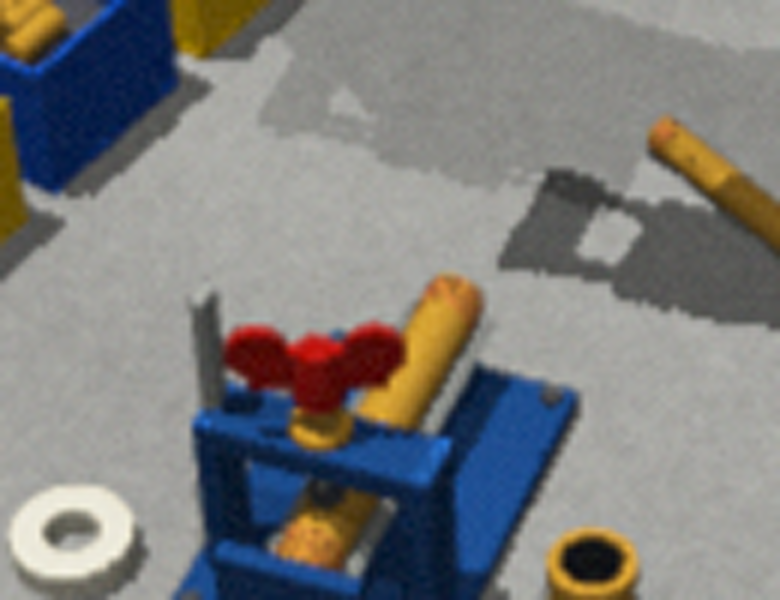

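View pics/ct2.png

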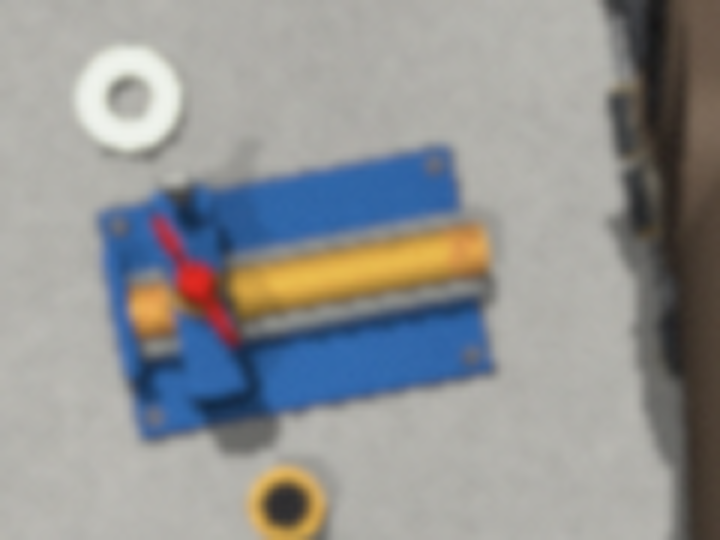

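The pipe is home: in the top crop its front end reaches the stop at (130,305), and its rear end is at (490,250), just past the trough's edge. The wings have not moved.

```bash
cat >> h.py <<'E'
def go2(l):
    "same, tool x along stand y: dp=(dy,dx,-dz)"
    s=arm.observe(); T=R.from_rotvec(s["ee_rot"])
    W=R.from_matrix(np.c_[np.r_[RS[:,1],0],np.r_[RS[:,0],0],[0,0,-1]])
    print("t",round(s["clock"],2),"loc",loc(s["position"]).round(4),"dp",(T.inv().apply(wor(l)-s["position"])).round(4),"rot",(T.inv()*W).as_rotvec().round(4),"F",s["force"].round(1),"w",round(s["width"],3),"j",s["joints"].round(2))
E
python3 - <<'E'
from h import *
f=lambda c:(225+(c[0]+.5)/6-.5,145+(c[1]+.5)/6-.5)
print("rear",loc(onz("top",f((490,250)),.05)))
go2((-.028,-.07,.229))
E
```

```text
rear [-0.00103336 -0.14580705  0.05      ]
t 5.8 loc [-0.0012 -0.2245  0.2263] dp [-0.0278 -0.1543 -0.0031] rot [ 1.1000e-03  3.3000e-03 -1.5772e+00] F [ 0.3 -0.2 -0.6] w 0.003 j [ 0.46  0.42 -0.41  1.63  0.18  1.13  0.2 ]
```

```bash
python3 -m pendant '[{"dp":[-0.028,-0.05,-0.003],"rotation":[0,0,-0.4],"fingers":1},{"dp":[-0.028,-0.1,-0.003],"rotation":[0,0,-0.8],"fingers":1},{"dp":[-0.028,-0.154,-0.003],"rotation":[0,0,-1.2],"fingers":1},{"dp":[-0.028,-0.154,-0.003],"rotation":[0,0,-1.577],"fingers":1},{"dp":[-0.028,-0.154,-0.003],"rotation":[0,0,-1.577],"fingers":1},{"dp":[-0.028,-0.154,-0.003],"rotation":[0,0,-1.577],"fingers":1},{"dp":[-0.028,-0.154,-0.003],"rotation":[0,0,-1.577],"fingers":1},{"dp":[-0.028,-0.154,-0.003],"rotation":[0,0,-1.577],"fingers":1},{"dp":[-0.028,-0.154,-0.003],"rotation":[0,0,-1.577],"fingers":1},{"dp":[-0.028,-0.154,-0.003],"rotation":[0,0,-1.577],"fingers":1},{"dp":[-0.028,-0.154,-0.003],"rotation":[0,0,-1.577],"fingers":1}]'
python3 - <<'E'
from h import *
go2((-.028,-.07,.128))
E
```

```text
clock: 7.18
position: [0.5135, -0.0081, 0.2279]
ee_rot: [-1.989, -2.432, 0.006]
force: [0.5, 0.4, -0.6]
width: 0.005
t 7.17 loc [-0.0288 -0.0702  0.2279] dp [0.0004 0.0011 0.0999] rot [-0.0031  0.0021 -0.0018] F [ 0.5  0.4 -0.6] w 0.005 j [ 0.53  0.37 -0.81  1.79  0.29  1.11  1.39]
```

Next, straight down.

```bash
python3 -m pendant '[{"dp":[0,0,0.04],"rotation":[0,0,0],"fingers":1},{"dp":[0,0,0.08],"rotation":[0,0,0],"fingers":1},{"dp":[0,0,0.1],"rotation":[0,0,0],"fingers":1},{"dp":[0,0,0.1],"rotation":[0,0,0],"fingers":1}]'
python3 - <<'E'
from h import *
go2((-.026,0,.128))
s=arm.get_image("side")
crop("side",s,180,130,130,100,6,"cs3")
E
```

```text
clock: 7.68
position: [0.512, -0.0084, 0.1265]
ee_rot: [-1.988, -2.429, 0.009]
force: [0.3, 0.5, -0.8]
width: 0.002
t 7.67 loc [-0.0304 -0.0701  0.1265] dp [ 0.0701  0.0042 -0.0016] rot [-0.0065  0.0013 -0.0024] F [ 0.3  0.5 -0.8] w 0.002 j [ 0.47  0.48 -0.75  1.92  0.41  0.91  1.29]
```

View pics/cs3.png

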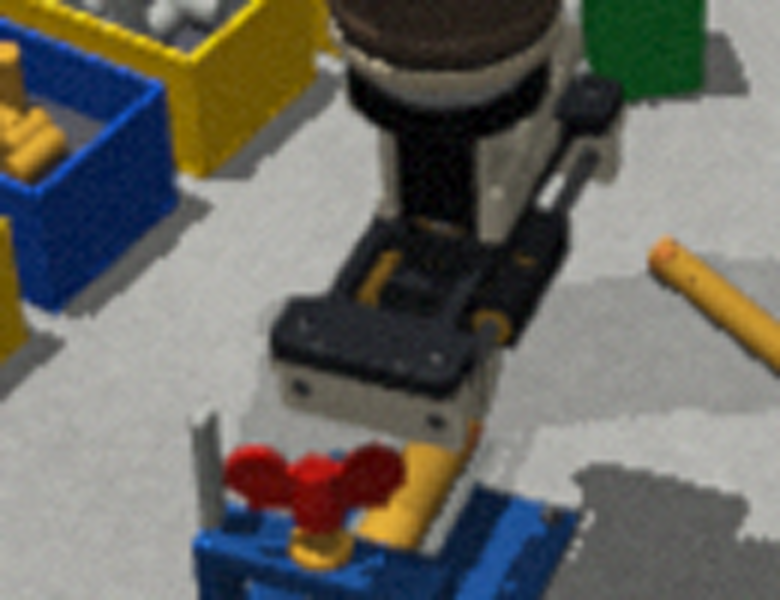

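```bash
python3 - <<'E'
from h import *
for c in [(285,400),(460,448)]:
  for yl in (.015,.025):
    o,d=ray("side",(180+c[0]/6,130+c[1]/6)); n=np.r_[RS[:,1],0]
    k=(yl-(n@(o-np.r_[O,0])))/(n@d); print(yl,loc(o+k*d).round(4))
E
```

```text
0.015 [0.0038 0.015  0.1914]
0.025 [-0.0014  0.025   0.202 ]
0.015 [-0.067   0.015   0.1902]
0.025 [-0.0713  0.025   0.2008]
```

```bash
python3 -m pendant '[{"dp":[0.015,0.004,0.003],"rotation":[0,0,0],"fingers":1},{"dp":[0.03,0.004,0.003],"rotation":[0,0,0],"fingers":1},{"dp":[0.04,0.004,0.003],"rotation":[0,0,0],"fingers":1},{"dp":[0.05,0.004,0.003],"rotation":[0,0,0],"fingers":1},{"dp":[0.06,0.004,0.003],"rotation":[0,0,0],"fingers":1},{"dp":[0.07,0.004,0.003],"rotation":[0,0,0],"fingers":1},{"dp":[0.08,0.004,0.003],"rotation":[0,0,0],"fingers":1},{"dp":[0.09,0.004,0.003],"rotation":[0,0,0],"fingers":1},{"dp":[0.09,0.004,0.003],"rotation":[0,0,0],"fingers":1}]'
python3 - <<'E'
from h import *
go2((-.020,.033,.124))
go2((-.002,.036,.124))
s=arm.get_image("side")
crop("side",s,180,130,130,100,6,"cs4")
E
```

```text
clock: 8.85
position: [0.4988, 0.0823, 0.1247]
ee_rot: [-1.986, -2.432, 0.006]
force: [-0.2, 0.6, 0.5]
width: 0.007
t 8.85 loc [-0.0252  0.0214  0.1247] dp [0.0116 0.0052 0.0007] rot [-0.004   0.0008 -0.0004] F [-0.2  0.6  0.5] w 0.007 j [ 0.3   0.47 -0.76  1.93  0.41  0.9   1.1 ]
t 8.85 loc [-0.0252  0.0214  0.1247] dp [0.0146 0.0232 0.0006] rot [-0.004   0.0008 -0.0004] F [-0.2  0.6  0.5] w 0.007 j [ 0.3   0.47 -0.76  1.93  0.41  0.9   1.1 ]
```

View pics/cs4.png

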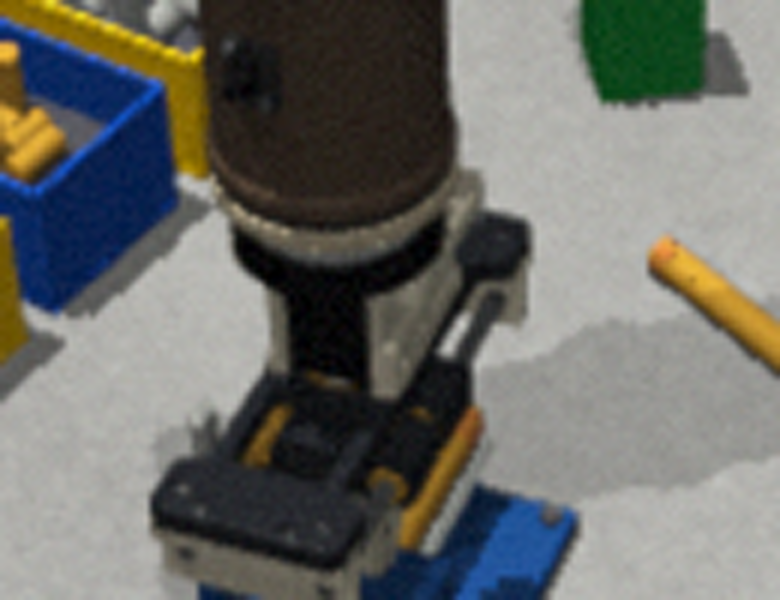

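```bash
python3 -m pendant '[{"dp":[0.008,0.003,0],"rotation":[0,0,0],"fingers":1},{"dp":[0.012,0.007,0],"rotation":[0,0,0],"fingers":1},{"dp":[0.015,0.012,0],"rotation":[0,0,0],"fingers":1},{"dp":[0.015,0.018,0],"rotation":[0,0,0],"fingers":1},{"dp":[0.015,0.024,0],"rotation":[0,0,0],"fingers":1},{"dp":[0.015,0.026,0],"rotation":[0,0,0],"fingers":1},{"dp":[0.015,0.026,0],"rotation":[0,0,0],"fingers":1},{"dp":[0.015,0,0],"rotation":[0,0,0],"fingers":1},{"dp":[0.005,-0.036,0],"rotation":[0,0,0],"fingers":1},{"dp":[-0.02,-0.04,0],"rotation":[0,0,0],"fingers":1},{"dp":[-0.06,-0.04,0],"rotation":[0,0,0],"fingers":1},{"dp":[-0.1,-0.04,0],"rotation":[0,0,0],"fingers":1},{"dp":[-0.1,-0.04,0],"rotation":[0,0,0],"fingers":1},{"dp":[-0.1,-0.04,0],"rotation":[0,0,0],"fingers":1}]'
python3 - <<'E'
from h import *
go2((-.018,-.078,.123))
s=arm.get_image("side")
crop("side",s,180,130,130,100,6,"cs5")
E
```

```text
clock: 10.65
position: [0.4797, -0.0238, 0.1251]
ee_rot: [-1.987, -2.431, 0.005]
force: [-0.1, -0.1, 0.9]
width: 0.01
t 10.65 loc [-0.0651 -0.0788  0.1251] dp [0.0009 0.0471 0.002 ] rot [-0.0035  0.0009 -0.0011] F [-0.1 -0.1  0.9] w 0.01 j [ 0.52  0.43 -0.76  1.99  0.39  0.87  1.32]
```

View pics/cs5.png

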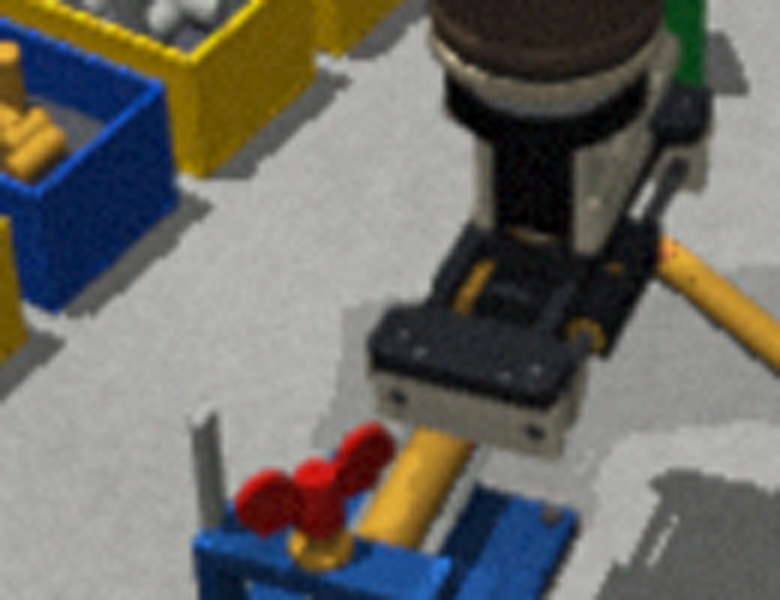

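```bash
python3 - <<'E'
from h import *
for c in [(268,502),(366,458)]:
    p=loc(onz("side",(180+c[0]/6,130+c[1]/6),.140)); print(p.round(4),np.degrees(np.arctan2(p[1],p[0])))
E
```

```text
[0.0117 0.0212 0.14  ] 61.14122642010012
[-0.0144 -0.0144  0.14  ] -135.00341033589262
```

```bash
python3 - <<'E'
from sim import *
for d in (232,238,244):
  run(np.radians(d),[(-.026,-.078),(-.026,-.045),(-.026,-.03),(-.026,.02),(-.02,.033),(-.008,.036),(.0,.036)])
E
python3 -m pendant '[{"dp":[0.001,0.02,0.001],"rotation":[0,0,0],"fingers":1},{"dp":[0.001,0.039,0.001],"rotation":[0,0,0],"fingers":1},{"dp":[0.001,0.039,0.001],"rotation":[0,0,0],"fingers":1},{"dp":[0.015,0.039,0.001],"rotation":[0,0,0],"fingers":1},{"dp":[0.03,0.039,0.001],"rotation":[0,0,0],"fingers":1},{"dp":[0.04,0.039,0.001],"rotation":[0,0,0],"fingers":1},{"dp":[0.05,0.039,0.001],"rotation":[0,0,0],"fingers":1}]'
python3 - <<'E'
from h import *
go2((-.026,.02,.123))
E
```

```text
[-0.026 -0.045] wing 41.1 th 221.1
[-0.026 -0.03 ] wing 12.8 th 192.8
[-0.026  0.02 ] wing 112.3 th 112.3
[-0.02   0.033] wing 101.9 th 101.9
[-0.008  0.036] wing 74.7 th 74.7
[0.    0.036] wing 51.8 th 51.8
[-0.026 -0.045] wing 41.1 th 221.1
[-0.026 -0.03 ] wing 12.7 th 192.7
[-0.026  0.02 ] wing 112.2 th 112.2
[-0.02   0.033] wing 101.9 th 101.9
[-0.008  0.036] wing 74.7 th 74.7
[0.    0.036] wing 51.8 th 51.8
[-0.026 -0.045] wing 41.1 th 221.1
[-0.026 -0.03 ] wing 12.7 th 192.7
[-0.026  0.02 ] wing 112.2 th 112.2
[-0.02   0.033] wing 101.9 th 101.9
[-0.008  0.036] wing 74.7 th 74.7
[0.    0.036] wing 51.8 th 51.8
clock: 11.58
position: [0.5063, 0.0335, 0.1237]
ee_rot: [-1.986, -2.432, 0.009]
force: [-0.1, -1.1, -0.5]
width: 0.002
t 11.57 loc [-0.0275 -0.0279  0.1237] dp [0.0479 0.0015 0.0006] rot [-0.0054  0.0022  0.0001] F [-0.1 -1.1 -0.5] w 0.002 j [ 0.39  0.48 -0.75  1.93  0.41  0.9   1.2 ]
```

```bash
python3 -m pendant '[{"dp":[0.01,0.002,0],"rotation":[0,0,0],"fingers":1},{"dp":[0.02,0.002,0],"rotation":[0,0,0],"fingers":1},{"dp":[0.03,0.002,0],"rotation":[0,0,0],"fingers":1},{"dp":[0.04,0.002,0],"rotation":[0,0,0],"fingers":1},{"dp":[0.048,0.002,0],"rotation":[0,0,0],"fingers":1},{"dp":[0.056,0.004,0],"rotation":[0,0,0],"fingers":1},{"dp":[0.061,0.008,0],"rotation":[0,0,0],"fingers":1},{"dp":[0.064,0.014,0],"rotation":[0,0,0],"fingers":1},{"dp":[0.064,0.02,0],"rotation":[0,0,0],"fingers":1},{"dp":[0.064,0.026,0],"rotation":[0,0,0],"fingers":1},{"dp":[0.064,0.028,0],"rotation":[0,0,0],"fingers":1},{"dp":[0.064,0.028,0],"rotation":[0,0,0],"fingers":1}]'
python3 - <<'E'
from h import *
go2((0,.036,.123))
E
```

```text
clock: 13.08
position: [0.5213, 0.1018, 0.1234]
ee_rot: [-1.986, -2.432, 0.008]
force: [-0.4, -0.4, -0.2]
width: 0.008
t 13.07 loc [0.0008 0.0359 0.1234] dp [ 0.0001 -0.0008  0.0004] rot [-0.005   0.0021 -0.0002] F [-0.4 -0.4 -0.2] w 0.008 j [ 0.24  0.51 -0.74  1.88  0.43  0.93  1.07]
```

```bash
python3 -m pendant '[{"dp":[0,-0.03,0],"rotation":[0,0,0],"fingers":1},{"dp":[-0.01,-0.064,0],"rotation":[0,0,0],"fingers":1},{"dp":[-0.05,-0.066,0],"rotation":[0,0,0],"fingers":1},{"dp":[-0.1,-0.066,0],"rotation":[0,0,0],"fingers":1},{"dp":[-0.114,-0.066,0],"rotation":[0,0,0],"fingers":1},{"dp":[-0.114,-0.066,0],"rotation":[0,0,0],"fingers":1}]'
python3 - <<'E'
from h import *
go2((-.026,-.078,.123))
s=arm.get_image("side")
crop("side",s,180,130,130,100,6,"cs6")
E
```

```text
clock: 13.82
position: [0.4798, -0.0238, 0.1241]
ee_rot: [-1.989, -2.43, 0.007]
force: [0.0, 0.2, -0.2]
width: 0.005
t 13.82 loc [-0.065  -0.0787  0.1241] dp [0.0008 0.039  0.001 ] rot [-0.0043  0.0021 -0.0024] F [ 0.   0.2 -0.2] w 0.005 j [ 0.52  0.44 -0.76  1.99  0.39  0.87  1.32]
```

View pics/cs6.png

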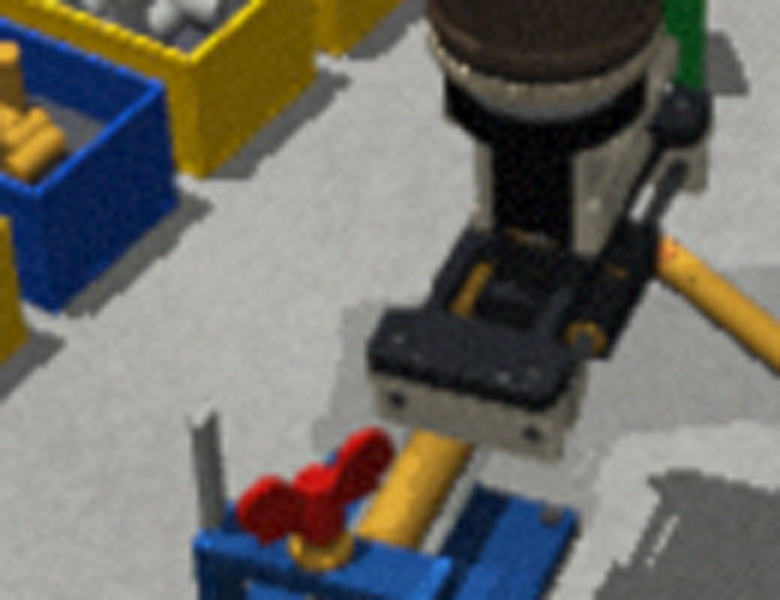

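```bash
python3 -m pendant '[{"dp":[0.001,0.02,0.001],"rotation":[0,0,0],"fingers":1},{"dp":[0.001,0.039,0.001],"rotation":[0,0,0],"fingers":1},{"dp":[0.001,0.039,0.001],"rotation":[0,0,0],"fingers":1},{"dp":[0.015,0.039,0.001],"rotation":[0,0,0],"fingers":1},{"dp":[0.03,0.039,0.001],"rotation":[0,0,0],"fingers":1},{"dp":[0.038,0.039,0.001],"rotation":[0,0,0],"fingers":1},{"dp":[0.044,0.039,0.001],"rotation":[0,0,0],"fingers":1},{"dp":[0.048,0.039,0.001],"rotation":[0,0,0],"fingers":1},{"dp":[0.051,0.039,0.001],"rotation":[0,0,0],"fingers":1},{"dp":[0.053,0.039,0.001],"rotation":[0,0,0],"fingers":1},{"dp":[0.053,0.039,0.001],"rotation":[0,0,0],"fingers":1}]'
python3 - <<'E'
from h import *
go2((-.026,-.022,.123))
E
```

```text
clock: 15.25
position: [0.4959, 0.0298, 0.1209]
ee_rot: [-1.985, -2.425, 0.046]
force: [-35.1, -26.2, 30.6]
width: 0.006
t 15.25 loc [-0.0385 -0.0295  0.1209] dp [ 0.0075  0.0124 -0.0025] rot [-0.0274  0.0124 -0.0027] F [-35.1 -26.2  30.6] w 0.006 j [ 0.38  0.47 -0.74  1.94  0.41  0.91  1.19]
```

The 35 N in -x is unexpected, so I back off at once and look.

```bash
python3 -m pendant '[{"dp":[-0.01,-0.01,0],"rotation":[0,0,0],"fingers":1},{"dp":[-0.03,-0.02,0],"rotation":[0,0,0],"fingers":1},{"dp":[-0.05,-0.025,0],"rotation":[0,0,0],"fingers":1},{"dp":[-0.05,-0.025,0],"rotation":[0,0,0],"fingers":1}]'
python3 - <<'E'
from h import *
go2((-.026,-.078,.123))
s=arm.get_image("side");t=arm.get_image("top")
crop("side",s,180,130,130,100,6,"cs7");crop("top",t,225,145,120,90,6,"ct7")
E
```

```text
clock: 15.75
position: [0.4808, -0.0247, 0.1223]
ee_rot: [-1.987, -2.423, 0.046]
force: [1.0, -0.4, 0.0]
width: 0.004
t 15.75 loc [-0.0642 -0.0799  0.1223] dp [ 0.0021  0.0382 -0.0018] rot [-0.0274  0.013  -0.0045] F [ 1.  -0.4  0. ] w 0.004 j [ 0.5   0.45 -0.74  1.98  0.4   0.9   1.3 ]
```

View pics/cs7.png

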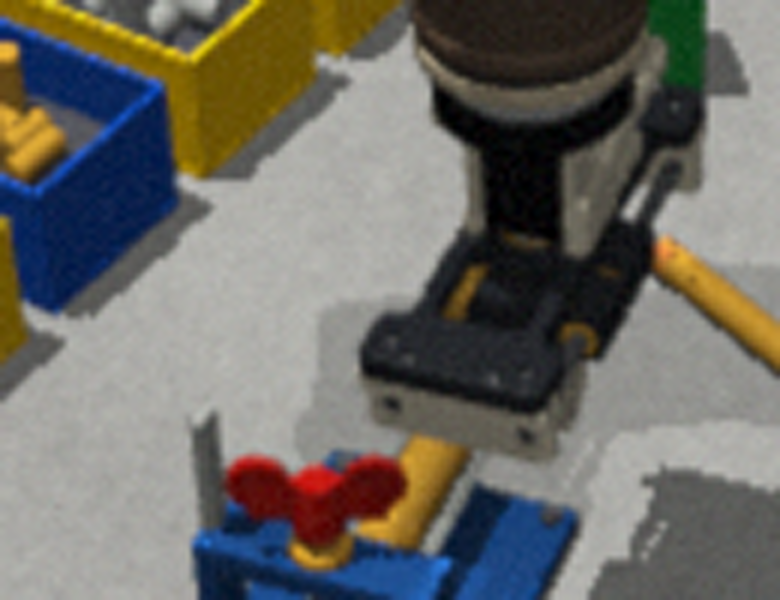

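View pics/ct7.png

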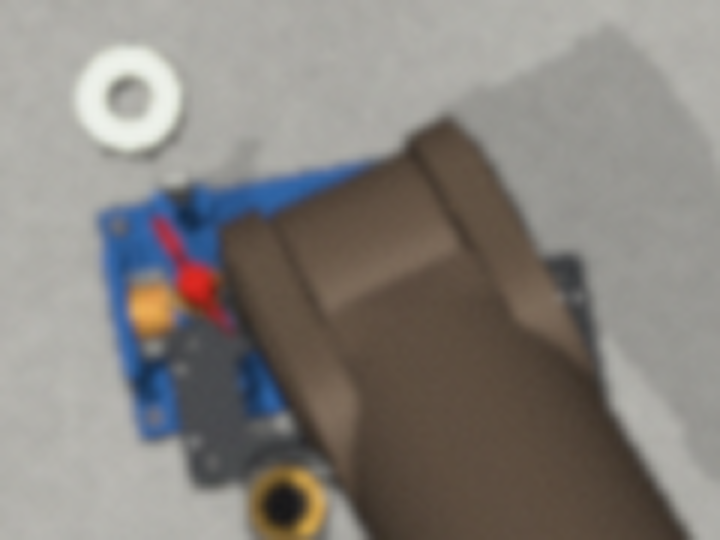

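The wings now stand at about 22° to the stand's x, so they have turned 30° and are not at the stop yet. The load was purely along the wing, which means the fingertip was jamming on the wing's end. I straighten the tool, raise it a little and retry in small steps.

```bash
python3 -m pendant '[{"dp":[0.002,0.02,-0.005],"rotation":[-0.027,0.013,-0.004],"fingers":1},{"dp":[0.002,0.04,-0.006],"rotation":[-0.027,0.013,-0.004],"fingers":1},{"dp":[0.002,0.04,-0.006],"rotation":[-0.027,0.013,-0.004],"fingers":1},{"dp":[0.002,0.04,-0.006],"rotation":[-0.027,0.013,-0.004],"fingers":1}]'
python3 - <<'E'
from h import *
go2((-.025,-.05,.127))
E
```

```text
clock: 16.35
position: [0.5201, -0.0122, 0.1273]
ee_rot: [-1.983, -2.436, -0.002]
force: [0.1, 0.0, -0.2]
width: 0.0
t 16.35 loc [-0.0232 -0.0755  0.1273] dp [ 0.0255 -0.0017  0.0003] rot [ 0.0004 -0.0017  0.0029] F [ 0.1  0.  -0.2] w 0.0 j [ 0.47  0.49 -0.74  1.9   0.41  0.91  1.3 ]
```

```bash
python3 -m pendant '[{"dp":[0.015,-0.002,0],"rotation":[0,0,0],"fingers":1},{"dp":[0.03,-0.002,0],"rotation":[0,0,0],"fingers":1},{"dp":[0.036,-0.002,0],"rotation":[0,0,0],"fingers":1},{"dp":[0.036,-0.002,0],"rotation":[0,0,0],"fingers":1}]'
python3 - <<'E'
from h import *
go2((-.025,-.03,.127))
E
```

```text
clock: 16.85
position: [0.5106, 0.0234, 0.1275]
ee_rot: [-1.981, -2.437, -0.002]
force: [-0.9, 1.5, 0.2]
width: 0.006
t 16.85 loc [-0.0253 -0.0387  0.1275] dp [0.0087 0.0004 0.0005] rot [ 0.0006 -0.0016  0.0044] F [-0.9  1.5  0.2] w 0.006 j [ 0.41  0.47 -0.75  1.92  0.41  0.9   1.24]
```

```bash
python3 -m pendant '[{"dp":[0.002,0,0],"rotation":[0,0,0],"fingers":1},{"dp":[0.004,0,0],"rotation":[0,0,0],"fingers":1},{"dp":[0.006,0,0],"rotation":[0,0,0],"fingers":1},{"dp":[0.006,0,0],"rotation":[0,0,0],"fingers":1}]'
python3 - <<'E'
from h import *
go2((-.025,-.03,.127))
s=arm.get_image("side");crop("side",s,180,130,130,100,6,"cs8")
E
python3 -m pendant '[{"dp":[0.002,0,0],"rotation":[0,0,0],"fingers":1},{"dp":[0.003,0,0],"rotation":[0,0,0],"fingers":1},{"dp":[0.003,0,0],"rotation":[0,0,0],"fingers":1}]'
python3 - <<'E'
from h import *
go2((-.025,-.03,.127))
E
```

```text
clock: 17.35
position: [0.5094, 0.0294, 0.1275]
ee_rot: [-1.981, -2.437, -0.002]
force: [0.4, 0.3, -0.1]
width: 0.002
t 17.35 loc [-0.0253 -0.0326  0.1275] dp [0.0026 0.0003 0.0005] rot [ 0.0006 -0.0016  0.0044] F [ 0.4  0.3 -0.1] w 0.002 j [ 0.4   0.47 -0.75  1.92  0.41  0.9   1.22]
clock: 17.77
position: [0.5086, 0.032, 0.1273]
ee_rot: [-1.981, -2.437, -0.001]
force: [-1.4, -2.2, -1.3]
width: 0.002
t 17.77 loc [-0.0256 -0.0299  0.1273] dp [-0.0001  0.0006  0.0003] rot [ 0.0001 -0.0014  0.0043] F [-1.4 -2.2 -1.3] w 0.002 j [ 0.4   0.47 -0.75  1.93  0.41  0.9   1.22]
```

View pics/cs8.png

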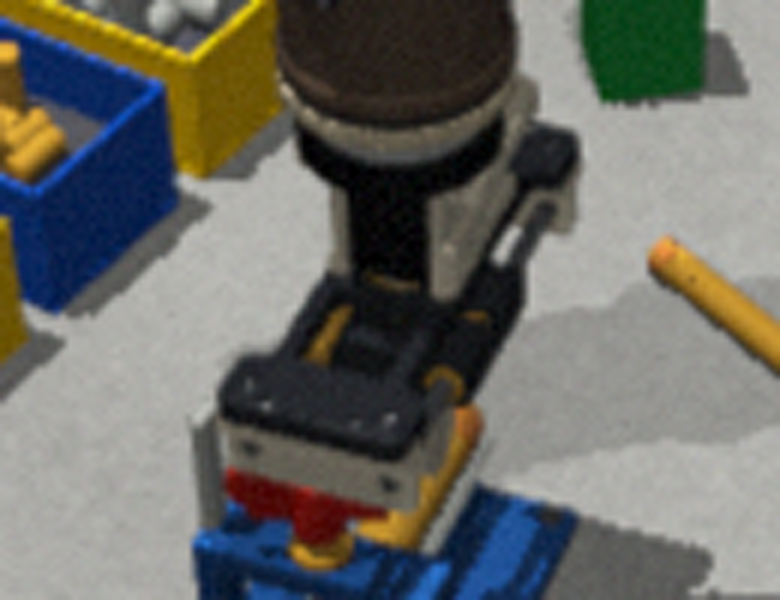

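```bash
python3 -m pendant '[{"dp":[0.001,0,0],"rotation":[0,0,0],"fingers":1},{"dp":[0.002,0,0],"rotation":[0,0,0],"fingers":1},{"dp":[0.003,0,0],"rotation":[0,0,0],"fingers":1}]'
python3 - <<'E'
from h import *
go2((-.025,-.03,.127))
E
python3 -m pendant '[{"dp":[0.001,0,0],"rotation":[0,0,0],"fingers":1},{"dp":[0.002,0,0],"rotation":[0,0,0],"fingers":1},{"dp":[0.003,0,0],"rotation":[0,0,0],"fingers":1}]'
python3 - <<'E'
from h import *
go2((-.025,-.03,.127))
E
```

```text
clock: 18.15
position: [0.508, 0.0351, 0.1274]
ee_rot: [-1.981, -2.437, -0.002]
force: [-0.5, -1.1, 0.5]
width: 0.006
t 18.15 loc [-0.0256 -0.0267  0.1274] dp [-0.0033  0.0006  0.0004] rot [ 0.0002 -0.0014  0.0044] F [-0.5 -1.1  0.5] w 0.006 j [ 0.39  0.47 -0.75  1.93  0.41  0.9   1.21]
clock: 18.52
position: [0.5074, 0.0381, 0.1274]
ee_rot: [-1.981, -2.437, -0.002]
force: [-0.5, -1.7, -1.0]
width: 0.004
t 18.52 loc [-0.0256 -0.0237  0.1274] dp [-0.0063  0.0005  0.0004] rot [ 0.0002 -0.0014  0.0044] F [-0.5 -1.7 -1. ] w 0.004 j [ 0.38  0.47 -0.75  1.93  0.41  0.9   1.2 ]
```

```bash
python3 -m pendant '[{"dp":[0.001,0,0],"rotation":[0,0,0],"fingers":1},{"dp":[0.002,0,0],"rotation":[0,0,0],"fingers":1},{"dp":[0.002,0,0],"rotation":[0,0,0],"fingers":1}]'
python3 - <<'E'
from h import *
go2((-.025,-.03,.127))
E

```

```text
clock: 18.9
position: [0.507, 0.0402, 0.1274]
ee_rot: [-1.981, -2.437, -0.002]
force: [0.4, -0.7, -0.3]
width: 0.005
t 18.9 loc [-0.0255 -0.0215  0.1274] dp [-0.0085  0.0005  0.0004] rot [ 0.0003 -0.0015  0.0045] F [ 0.4 -0.7 -0.3] w 0.005 j [ 0.38  0.47 -0.75  1.93  0.41  0.9   1.2 ]
```

```bash
python3 -m pendant '[{"dp":[0.001,0,0],"rotation":[0,0,0],"fingers":1},{"dp":[0.002,0,0],"rotation":[0,0,0],"fingers":1},{"dp":[0.002,0,0],"rotation":[0,0,0],"fingers":1}]'
python3 - <<'E'
from h import *
go2((-.025,-.03,.127))
E

```

```text
clock: 19.27
position: [0.5067, 0.0412, 0.1274]
ee_rot: [-1.982, -2.437, -0.0]
force: [-0.5, -3.6, 0.4]
width: 0.005
t 19.27 loc [-0.0256 -0.0205  0.1274] dp [-0.0095  0.0006  0.0004] rot [ 0.     -0.0003  0.0036] F [-0.5 -3.6  0.4] w 0.005 j [ 0.38  0.47 -0.75  1.93  0.41  0.9   1.2 ]
```

```bash
python3 -m pendant '[{"dp":[0.002,0,0],"rotation":[0,0,0],"fingers":1},{"dp":[0.003,0,0],"rotation":[0,0,0],"fingers":1},{"dp":[0.003,0,0],"rotation":[0,0,0],"fingers":1}]'
python3 - <<'E'
from h import *
go2((-.025,-.03,.127))
E

```

```text
clock: 19.65
position: [0.5066, 0.0414, 0.1274]
ee_rot: [1.984, 2.433, -0.003]
force: [0.5, -10.0, 2.5]
width: 0.003
t 19.65 loc [-0.0257 -0.0203  0.1274] dp [-0.0097  0.0007  0.0004] rot [-0.0003  0.003   0.0013] F [  0.5 -10.    2.5] w 0.003 j [ 0.37  0.47 -0.75  1.93  0.41  0.9   1.19]
```

The tip moved only 0.2 mm while the force rose to 10 N, so the screw is at its stop. I retreat and check.

```bash
python3 -m pendant '[{"dp":[-0.02,0,0],"rotation":[0,0,0],"fingers":1},{"dp":[-0.05,0,0],"rotation":[0,0,0],"fingers":1},{"dp":[-0.055,0,-0.05],"rotation":[0,0,0],"fingers":1},{"dp":[-0.055,0,-0.11],"rotation":[0,0,0],"fingers":1},{"dp":[-0.1,0,-0.12],"rotation":[0,0,0],"fingers":1},{"dp":[-0.16,0,-0.12],"rotation":[0,0,0],"fingers":1},{"dp":[-0.22,0,-0.12],"rotation":[0,0,0],"fingers":1},{"dp":[-0.28,0,-0.12],"rotation":[0,0,0],"fingers":1},{"dp":[-0.3,0,-0.12],"rotation":[0,0,0],"fingers":1},{"dp":[-0.3,0,-0.12],"rotation":[0,0,0],"fingers":1}]'
python3 - <<'E'
from h import *
t=arm.get_image("top");s=arm.get_image("side")
cv2.imwrite("pics/top9.png",t);cv2.imwrite("pics/side9.png",s)
crop("side",s,180,150,130,100,6,"cs9");crop("top",t,225,145,120,90,6,"ct9")
hsv=cv2.cvtColor(t,cv2.COLOR_BGR2HSV)
red=((hsv[...,0]<6)|(hsv[...,0]>174))&(hsv[...,1]>150)&(hsv[...,2]>80)
m=np.zeros_like(red);m[170:215,240:275]=1
ys,xs=np.nonzero(red&m)
w=np.array([onz("top",p,.15)[:2] for p in np.c_[xs,ys].astype(float)])
c=w.mean(0);u=np.linalg.svd(w-c)[2][0];print("wing vs stand x deg",np.degrees(np.arctan2(u[1],u[0])-YAW)%180)
E
```

```text
clock: 20.9
position: [0.5671, -0.2527, 0.2478]
ee_rot: [1.987, 2.432, -0.002]
force: [0.5, 0.6, -0.4]
width: 0.006
wing vs stand x deg 0.12726907367814988
```

View pics/cs9.png

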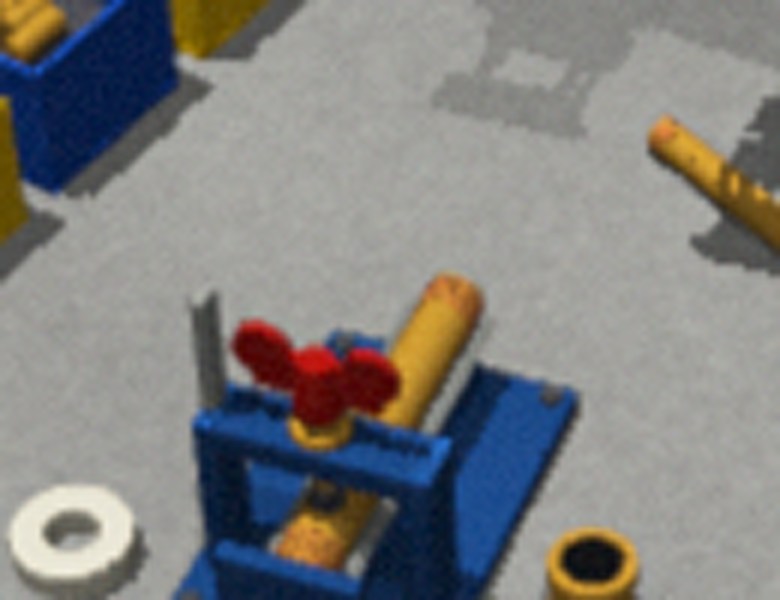

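View pics/ct9.png

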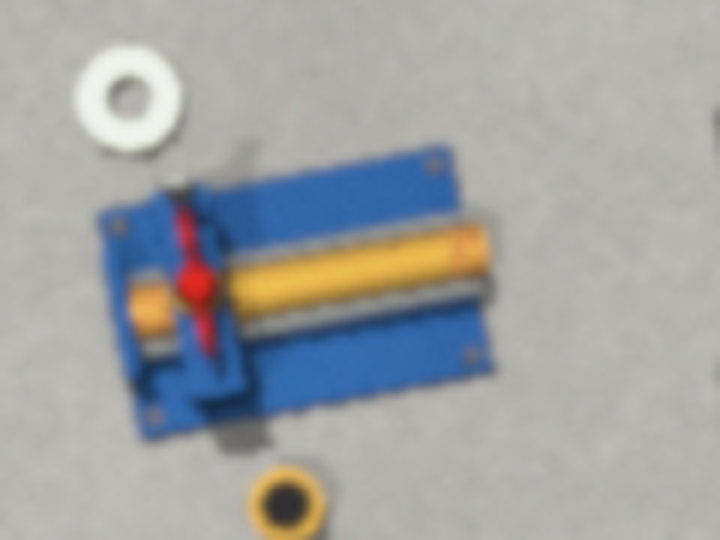

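View pics/side9.png

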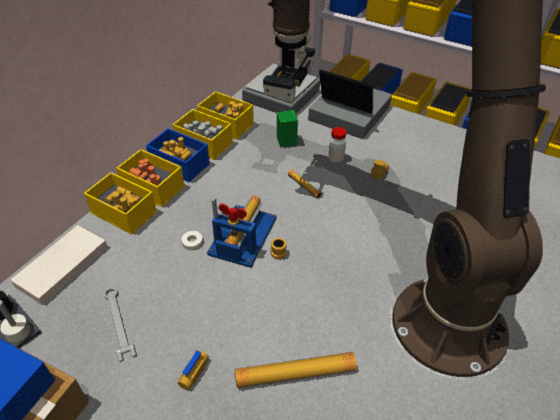

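The side and top crops show the wings along the stand's x (0.1° off), the pipe against the stop at top-crop (130,305), and the coupling and tape roll where they were. The hand is clear, so I hand the job in.

```bash
python3 - <<'E'
from cell import arm
print(arm.sign_off())
E
```

```text
the job is handed in; nothing more can be done
None
```

The pipe is home against the end stop and the red wing screw is run down to its stop. I handed the job in at about 21 s; the sign-off gives no verdict.

**Pipe:** I pushed it with the shut fingertips. It then stayed put while the push force rose from 8 to 12 N. In the top picture its rear end is at -146 mm in the stand's frame (-145 mm expected).

**Screw:** Three clockwise strokes of the shut fingers turned it, the third in two tries. At the end the tip moved only 0.2 mm while the force rose to 10 N. The wings lie along the stand's x to 0.1°.

**Rest of the scene:** The pictures after retreating show the other goods where they were. The hand is clear and the force reads about zero.

**What went wrong:** The first try at the third stroke jammed, and the wrist read about 53 N. That is below the 120 N wrist limit. If it came through the gripper's body instead of the fingertips, it would be over the 40 N limit there. The load lay along the wing, so I read it as the fingertip on the wing's end, but I did not see the contact itself. I backed off and finished that stroke in small steps at low force.

**Not measured:** I did not measure the foot's pressure on the pipe directly. I judge it only from the screw having reached its stop.

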